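Serve a roll with the tongs

ROBOT

A 6-joint arm with a two-finger parallel gripper is mounted at the origin on the work surface. World frame = base frame: x ahead of the robot, y to its left, z up, the work surface at z = 0. Lengths are in mm, angles in rad, forces in N, time in s.
With the tool pointing down it reaches from about 350 to 775 mm from the base axis. Payload 7.3 kg.
Tool frame: the origin (TCP) lies at the very end of the fingers, on their centre line; the grasp point (between the pads) lies 19 mm behind it; z points along the fingers, y is the line along which they close (so a half turn about z gives the same grasp; the last joint's range is limited). The gripper opens to 92 mm and grips with 3 to 60 N. Pads are 19 mm wide; open, the fingers measure 130 mm over their backs; the gripper's body (75 mm by 190 mm) begins 47 mm behind the grasp point.
Start: joints at [1.173, 0.342, 1.524, -0, 1.275, -0.146], TCP at [130.787, 508.47, 201.841] pointing down, gripper open.
Joint ranges: [-2.53, 2.53], [-0.77, 2.02], [0.04, 2.7], [-1, 4.14], [0.28, 2.66], [-3.11, 3.11]. Speed limits (rad/s): [2.57, 2.57, 3.14, 3.14, 3.14, 3.14].

INTERFACE

Orientations are given as [roll, pitch, yaw] about the fixed x, y, z axes, in that order (R = Rz(yaw) Ry(pitch) Rx(roll)).
In Python, from plant import get_obs, capture, close_job gives the robot as it stands. The module is installed in compiled form; this text tells all that it offers.
- The arm moves only by the shell command python3 -m handwheel 'ROWS'. ROWS is JSON, a list of rows, each a list of 3 entries, a list of its own where there are three numbers: the turn, a rotation vector about the tool's x, y, z in degrees, then the shift along the tool's x, y, z in m, then the opening, from 0 (shut) to 1 (fully open). A call has 1 to 12 rows; each row is the pose to reach, as a shift and turn from the pose commanded when the call began, along the tool's axes at that moment; what a row does not reach only later rows make up. A row lasts 1/10 s, in which the tool goes at most 50 mm and 8.59 degrees, less where a joint would pass 70% of its speed; a pose out of reach is approached as far as the arm can. A call with a gripper value outside its range is refused whole. The fingers move at their own pace and stop on an object; the grip force is fixed at half the most. Time passes only in rows, so rows that repeat a pose let the fingers close. It gives the time, the measured TCP pose, the force, the opening and the grip force at its end, in the units of the state.
- get_obs(): the state, without advancing time (a new reading comes with each control period).
- capture(name): name is "side" or "top"; returns a dict with "image" (400x640x3 uint8, red, green, blue), "depth" (400x640 float32, mm along the optical axis (not along the pixel's ray), 0 where there is no reading), "fx", "fy", "cx", "cy" (pixels), "k1" (the pictures are not rectified: a ray, as slopes to the right and down, at radius r is drawn at 1 + k1 r^2 times it, then the intrinsics apply), "camera_from_world" (4x4, takes a point from world to camera coordinates). Camera axes: x right, y down, z forward; pixel columns grow to the right and rows downward; lengths in mm; the calibration is good to about 2 mm. A picture is of the moment at which its call begins.
- close_job(): hands the job in; it is judged then, once.
The state is a dict: "time": time; "joint_positions": joint angles; "dq": joint speeds; "tau": joint torques, N m; "tool_pos": TCP position; "tcp_rot": TCP orientation; "contact_force": force on the tool from outside, world axes, zero at the start; "moment": the same for the moment, N m; "grip_width": finger opening in mm; "finger_force": force on a finger pad.
Only numpy, scipy, OpenCV 4.12 (cv2) and the standard library are available. Lean on these libraries where they do the work, as an engineer would, in place of code of your own. Each camera call takes 0.05 s, during which the arm holds its last target. There are 200 camera calls.

TASK

Swing the clear cover of the bread keeper up and back until it rests open on its stop, then pick up the kitchen tongs and close them on the round bread roll. Lift the roll at least 10 cm above the board with the tongs and finish while holding it there, still and off everything else: do not put it down or let go. Only the tongs may touch the roll, and the long roll and the other things on the table stay where they are.

Things in the scene. Friction and masses are not known exactly. Their poses are not given: they have to be found in the camera images.
- keeper: Bread keeper, fixed: a light wooden board 190 x 250 x 18 mm (x, y, z), flat without a rim, under a clear plastic cover. Origin: centre of the board's underside, on the table. x points from its front to the hinge side, roughly away from the robot (yaw up to 0.2 rad either way). Both rolls stand on the board's top.
- cover (a joint): Hinge of the cover, rad: 0 shut, grows as the cover swings up and back, stop at 1.75. The cover is a clear bottomless box, 170 x 230 x 60 mm, 4 mm walls, 0.3 to 0.4 kg, hinged along its lower far edge. Let go below about 1.2 rad it falls shut; beyond that it falls back onto the stop and stays there.
- cover_knob (a point): Centre of the cover's wooden handle, a barrel 18 mm in diameter and 32 mm long lying along the keeper's y axis on a 10 mm stalk, 34 mm over the cover's top and 25 mm in from its front edge. Turns with the cover. With the cover shut it is 145 mm in front of the hinge line (keeper -x) and 94 mm above it.
- cover_hinge (a point): Middle of the cover's hinge line, which runs along the keeper's y axis: 85 mm from the keeper's centre towards its +x, 18.5 mm over the table. Fixed.
- roll: The round bread roll: a brown dome 52 mm in diameter and 39 mm high, about 50 g; its sides are upright from 8 to 21 mm over its foot. Origin: centre of its underside; z up. It stands on the board about 57 mm to one side (left or right) of the board's middle.
- long_roll: The long roll, to be left alone: 86 x 34 x 34 mm, brown with pale slashes, lying about along the keeper's x axis on the other side of the board. Origin: centre of its underside.
- tongs: Steel kitchen tongs lying flat, 190 mm long, arms 24 mm high joined by a pin at the tail and sprung apart, 0.11 kg. Named here: the pin and right (-y) arm. Origin: on the underside (on the table), midway between the arms at the black grips, 85 mm ahead of the pin, near the centre of mass. x points from pin to jaws, z up.
- tongs_grip (a point): Where to grip the tongs: midway between the two black grips, 12 mm over the origin of the tongs (half height). Grips reach from 30 mm behind to 32 mm ahead of it; at rest 44 mm wide over their outsides here, flaring 0.1 rad each; 27 mm wide and parallel when the jaws hold the roll. Spring: about 5 N here to start, 8 N when closed on the roll.
- tongs_arm: The left (+y) arm of the tongs, turning on the pin. Origin: on the pin, at the underside, 85 mm behind the tongs' origin; its axes are those of the tongs when at rest. Squeezing the grips closes the jaws about twice as far; let go, they spring open.
- jaw_left (a point): Middle of the inner face of the left arm's jaw, 12 mm over the tongs' underside and 80 mm ahead of their origin. The jaws are 32 mm long, slightly cupped. jaw_left and jaw_right are 85 mm apart at rest (tips 95 mm over the outsides), 52 mm when closed on the roll, whose middle goes halfway between them.
- jaw_right (a point): The same on the right arm.
- mug: Pale green mug, 82 mm across and 98 mm high; leave alone. Origin: centre of the underside.
- jam_jar: Amber jam jar with a white cap, 64 mm across and 85 mm high; leave alone. Origin: centre of the underside.
- squeeze_bottle: White squeeze bottle, 48 mm across and 140 mm high; leave alone. Origin: centre of the underside.
- bowl: White bowl, 124 mm across and 45 mm high; leave alone. Origin: centre of the underside.
- spoon: Spoon, 190 mm long, lying on the table to the right of the tongs; leave alone. Origin: on the table, at its middle.
- tub: Clear plastic tub, 100 mm across and 130 mm high; leave alone. Origin: centre of the underside.
There are look-alikes about, which are no part of the job. What is shaped like the tongs but blue is not meant.

How it is judged (in metres and radians):
On the way, in this order (a step that is already met when the one before it is completed fails the run):
1. the cover rests open on its stop (value of joint cover above 1.7 rad and velocity of joint cover below 0.1 rad/s), for 0.2 s.
2. the tongs are gripped and off the table (height (world z) of tongs above 0.015 m and contact force between the fingers and tongs above 1 N), for 0.2 s.
3. the tongs are closed on the roll (contact force between each of tongs, tongs_arm and roll above 0.3 N), for 0.2 s.
At the end, for the whole second after the job is handed in: The roll hangs still (under 30 mm/s) between both jaws, foot at least 80 mm above the board; the fingers hold the tongs (over 2 N); only the tongs touch the roll and they do not touch the keeper; cover open beyond 1.7 rad; long roll within 30 mm of its start; all through the last second (height (world z) of roll above 0.098 m and contact force between tongs and roll above 0.5 N and contact force between tongs_arm and roll above 0.3 N and distance between each of jaw_left, jaw_right and roll below 0.05 m and contact force between the fingers and tongs above 2 N and contact force between each of the arm, the fingers, keeper and roll below 0.1 N and contact force between keeper and tongs below 0.1 N and linear speed of roll below 0.03 m/s and value of joint cover above 1.7 rad and distance of long_roll from where it was at the start of the episode below 0.03 m); the arm keeps its last pose, push and grip.
It fails at once if the robot itself touches the roll (contact force between any of the fingers, the arm and roll above 0.5 N).
It fails at once if another thing on the table is moved more than 30 mm (distance of any of long_roll, mug, jam_jar, squeeze_bottle, bowl, spoon, tub from where it was at the start of the episode above 0.03 m).
It also fails if it takes over 59 s, if anything falls off the work surface, if the arm or the gripper's body presses on something with over 40 N, if the wrist force passes 120 N, or if a joint passes its speed limit or range.

## Working session

There is one attempt and no reset: what is moved stays moved. The work goes in short steps, Python scripts to look and compute and a shell command to move; the robot and the scene stay as the last step left them, time stands still between calls to the robot, and variables do not carry over. Pictures are saved under pics/ and viewed, at most 10 in all, crops included, and the job is handed in when it is done.

```bash
mkdir -p pics; cat > h.py <<'E'
import numpy as np, cv2
from plant import get_obs, capture, close_job
def ray(c,u,v):
    K=np.array([[c['fx'],0,c['cx']],[0,c['fy'],c['cy']],[0,0,1]]);
    x,y=(u-c['cx'])/c['fx'],(v-c['cy'])/c['fy']; X,Y=x,y
    for _ in range(20):
        s=1+c['k1']*(X*X+Y*Y); X,Y=x/s,y/s
    T=np.array(c['camera_from_world']); R=T[:3,:3]
    return -R.T@T[:3,3], R.T@np.array([X,Y,1.])
def onz(c,u,v,z):
    o,d=ray(c,u,v); return o+d*(z-o[2])/d[2]
def pt(c,u,v):
    o,d=ray(c,u,v); return o+d*c['depth'][int(v),int(u)]
def proj(c,p):
    q=np.array(c['camera_from_world'])@np.r_[p,1.]; x,y=q[0]/q[2],q[1]/q[2]; s=1+c['k1']*(x*x+y*y)
    return np.array([c['fx']*x*s+c['cx'],c['fy']*y*s+c['cy']])
def save(c,n): cv2.imwrite('pics/'+n,cv2.cvtColor(np.array(c['image']),cv2.COLOR_RGB2BGR))
E
python3 - <<'E'
from h import *
import pickle
for n in('top','side'):
    c=capture(n); save(c,n+'0.png'); pickle.dump(c,open(n+'0.pkl','wb'))
    print(n,c['fx'],c['k1'],ray(c,320,200))
o=get_obs(); print({k:np.round(v,3) for k,v in o.items()})
E
```

```text
top 409.7918791422846 -0.03829911565570191 (array([ 425.74362589,    8.20463528, 1338.92203335]), array([ 0.10341915,  0.02211619, -0.99449813]))
side 423.68971958521956 0.039954250256944206 (array([  36.41620501, -600.72331798, 1069.07255551]), array([ 0.38192266,  0.48437863, -0.78716234]))
{'time': np.float64(0.1), 'joint_positions': array([ 1.173,  0.343,  1.525,  0.   ,  1.275, -0.146]), 'dq': array([-0.   , -0.002, -0.002,  0.002, -0.   ,  0.   ]), 'tau': array([ 2.000e-03, -4.320e+01, -2.447e+01,  7.200e-02,  5.300e-02,
       -0.000e+00]), 'tool_pos': array([130.635, 508.104, 201.218]), 'tcp_rot': array([-3.14, -0.  ,  2.89]), 'contact_force': array([0.598, 0.475, 0.154]), 'moment': array([ 0.045, -0.027, -0.034]), 'finger_force': np.float64(0.0), 'grip_width': np.float64(92.174)}
```

View pics/top0.png

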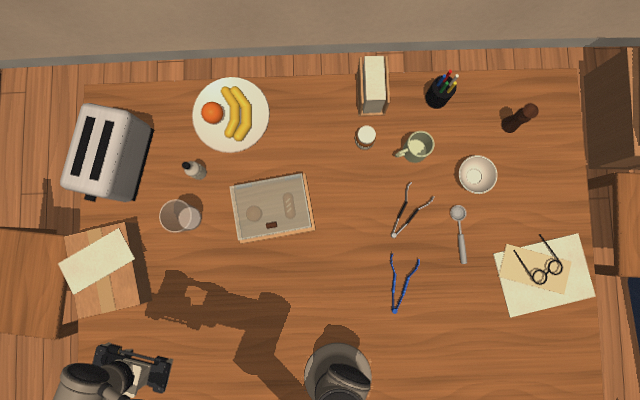

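View pics/side0.png

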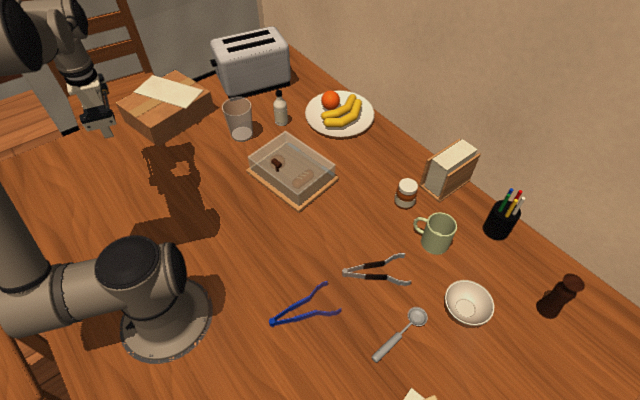

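Top view: keeper at about (272,207), knob (271,225), round roll (254,213) on the left, long roll (289,205), tongs pin (394,235) with jaws at (409,185) and (432,198). Side view: keeper at about (292,170), tongs pin (345,271).

```bash
python3 - <<'E'
from h import *
import pickle
c=pickle.load(open('top0.pkl','rb')); s=pickle.load(open('side0.pkl','rb'))
b=lambda c,x,y,w,h,k:cv2.resize(cv2.cvtColor(np.array(c['image'])[y:y+h,x:x+w],cv2.COLOR_RGB2BGR),(w*k,h*k),interpolation=cv2.INTER_CUBIC)
a=np.hstack([b(c,225,165,100,75+5,4),b(c,380,170,100,80,4)])
d=np.hstack([b(s,240,120,100,70+0,4),b(s,330,235,100,70,4)])
cv2.imwrite('pics/crops.png',np.vstack([a,d]))
def blob(c,x0,y0,x1,y1,f):
    im=cv2.cvtColor(np.array(c['image']),cv2.COLOR_RGB2HSV)[y0:y1,x0:x1].astype(int)
    m=f(im).astype(np.uint8); n,l,st,ce=cv2.connectedComponentsWithStats(m)
    return [(int(st[i,4]),np.round(ce[i]+[x0,y0],1).tolist()) for i in range(1,n) if st[i,4]>8]
dark=lambda im:im[...,2]<75
print('knob',blob(c,245,205,300,240,lambda i:i[...,2]<95), blob(s,260,145,300,180,lambda i:i[...,2]<75))
print('grips',blob(c,385,180,440,240,dark),blob(s,335,245,420,290,dark))
E
```

```text
knob [(51, [271.3, 224.5])] [(59, [276.5, 164.3])]
grips [(48, [402.0, 208.5]), (45, [411.6, 215.7])] [(123, [375.1, 264.2]), (111, [376.0, 276.7])]
```

View pics/crops.png

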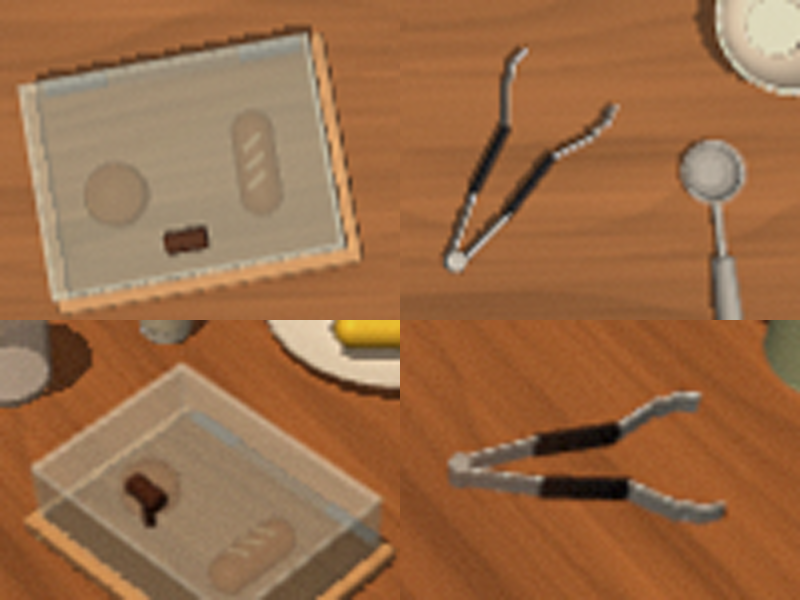

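The crop shows the board's front edge from about (241,242.5) to (315,229.5), far right corner (305,172.5), and the tongs pin at (394,235) with both grips clear.

```bash
cat >> h.py <<'E'
def tri(c,uv,s,uv2):
    (o1,d1),(o2,d2)=ray(c,*uv),ray(s,*uv2); d1/=np.linalg.norm(d1); d2/=np.linalg.norm(d2)
    t=np.linalg.lstsq(np.c_[d1,-d2],o2-o1,rcond=None)[0]; a,b=o1+t[0]*d1,o2+t[1]*d2
    return (a+b)/2,np.linalg.norm(a-b)
E
python3 - <<'E'
from h import *
import pickle
np.set_printoptions(precision=1,suppress=True)
c=pickle.load(open('top0.pkl','rb')); s=pickle.load(open('side0.pkl','rb'))
FL,FR,BR=[onz(c,u,v,18) for u,v in((241.2,242.5),(315,229.5),(305,172.5))]
print('board',FL,FR,BR,np.linalg.norm(FL-FR),np.linalg.norm(BR-FR))
e=FL-FR; yaw=np.arctan2(-e[0],e[1]); f=BR-FR; print('yaw',yaw,np.arctan2(f[1],f[0]))
print('knob',tri(c,(271.3,224.2),s,(276,163)))
k=onz(c,271.3,224.2,118); print(k,'depth',pt(c,271,224),pt(c,272,224))
x=np.array([np.cos(yaw),np.sin(yaw),0]); y=np.array([-x[1],x[0],0]); ctr=(FL+BR)/2; print('ctr',ctr,'knob pred',ctr-60*x, 'hinge',ctr+85*x)
print('roll',onz(c,254,213.2,50),'long',onz(c,289,205,40), 'rollside',[np.dot(onz(c,254,213.2,45)-ctr,a) for a in (x,y)],'knob rel',[np.dot(k-ctr,a) for a in (x,y)])
pin=onz(c,394,235,24); gl=onz(c,402,208.5,22); gr=onz(c,411.6,215.7,22); m=(gl+gr)/2
d=m-pin; print('pin',pin,gl,gr,'mid',m,np.linalg.norm(d),'yaw',np.arctan2(d[1],d[0]),'w',np.linalg.norm(gl-gr))
jl=onz(c,380+523/4-100,170+52/4,22); jr=onz(c,380+(612-400)/4,170+107/4,22); d2=(jl+jr)/2-pin; print(np.arctan2(d2[1],d2[0]),np.linalg.norm(d2))
print('side tri pin',tri(c,(394,235),s,(330+59/4,235+143/4)),'mid',tri(c,((402+411.6)/2,(208.5+215.7)/2),s,(375.5,270.4)))
for n,u,v,z in(('tub',180,216,0),('bottle',194,170,70),('jar',366,137,85),('mug',419,146,98)): print(n,onz(c,u,v,z))
E
```

```text
board [432.6 295.5  18. ] [468.1  56.2  18. ] [654.7  84.2  18. ] 241.89588880009893 188.73224347474206
yaw 0.14707133364745886 0.1487524256764312
knob (array([483.8, 183.9, 113.4]), np.float64(1.6571925407086057))
[484.2 182.8 118. ] depth [484.7 183.1 122. ] [484.7 180.4 119.8]
ctr [543.7 189.8  18. ] knob pred [484.3 181.   18. ] hinge [627.8 202.3  18. ]
roll [523.8 246.9  50. ] long [547.6 136.3  40. ] rollside [np.float64(-10.77407926945363), np.float64(60.20539545492653)] knob rel [np.float64(-59.82820562776438), np.float64(1.7196921433698655)]
pin [ 443.3 -196.1   24. ] [ 527.6 -225.7   22. ] [ 503.5 -255.5   22. ] mid [ 515.6 -240.6   22. ] 84.94026414450079 yaw -0.5521300333239988 w 38.32345832928382
-0.5940660435176663 172.45234709893182
side tri pin (array([ 443.2, -195.9,   25.1]), np.float64(0.08965410181688015)) mid (array([ 516.6, -242.8,   11.6]), np.float64(0.7689286128084192))
tub [525.2 502.5   0. ]
bottle [664.6 432.6  70. ]
jar [ 749.5 -112.6   85. ]
mug [ 713.1 -273.3   98. ]
```

```bash
cat >> h.py <<'E'
from scipy.spatial.transform import Rotation as Ro
def rel(*targets):
    """targets: (pos, rpy); prints turn deg and shift m in present tool axes"""
    o=get_obs(); R=Ro.from_euler('xyz',o['tcp_rot'])
    print('t',o['time'],np.round(o['tool_pos'],1),np.round(o['tcp_rot'],3),'w',round(float(o['grip_width']),1),np.round(o['contact_force'],1))
    for p,r in targets:
        T=Ro.from_euler('xyz',r)
        print(np.round((R.inv()*T).as_rotvec(degrees=True),1).tolist(),np.round(R.inv().apply(np.array(p)-o['tool_pos'])/1000,4).tolist())
E
python3 -c "
from h import *
r=(np.pi,0,0.148+np.pi)
rel(((484.3,182.5,190),r),((484.3,182.5,93.5),r))"
```

```text
t 0.1 [130.6 508.1 201.2] [-3.14 -0.    2.89] w 92.2 [0.6 0.5 0.2]
[-0.1, -0.0, -22.9] [-0.4236, -0.2272, 0.0114]
[-0.1, -0.0, -22.9] [-0.4237, -0.2271, 0.1079]
```

```bash
python3 -m handwheel '[[[0,0,-22.9],[-0.4236,-0.2272,0.011],1],[[0,0,-22.9],[-0.4236,-0.2272,0.011],1],[[0,0,-22.9],[-0.4236,-0.2272,0.011],1],[[0,0,-22.9],[-0.4236,-0.2272,0.011],1],[[0,0,-22.9],[-0.4236,-0.2272,0.011],1],[[0,0,-22.9],[-0.4236,-0.2272,0.011],1],[[0,0,-22.9],[-0.4236,-0.2272,0.011],1],[[0,0,-22.9],[-0.4236,-0.2272,0.011],1],[[0,0,-22.9],[-0.4236,-0.2272,0.011],1],[[0,0,-22.9],[-0.4236,-0.2272,0.011],1],[[0,0,-22.9],[-0.4236,-0.2272,0.011],1],[[0,0,-22.9],[-0.4236,-0.2272,0.011],1]]'
python3 -c "
from h import *
r=(np.pi,0,0.148+np.pi)
rel(((484.3,182.5,190),r),((484.3,182.5,93.5),r))
c=capture('side'); save(c,'side1.png')"
```

```text
time: 1.3
tool_pos: [484.4, 182.2, 190.1]
tcp_rot: [3.141, -0.002, -2.996]
contact_force: [-0.4, 0.7, -0.7]
grip_width: 92.0
finger_force: 0.0
t 1.3 [484.4 182.2 190.1] [ 3.141e+00 -2.000e-03 -2.996e+00] w 92.0 [-0.4  0.7 -0.7]
[0.0, -0.1, -0.1] [0.0, 0.0003, 0.0001]
[0.0, -0.1, -0.1] [-0.0002, 0.0003, 0.0966]
```

View pics/side1.png

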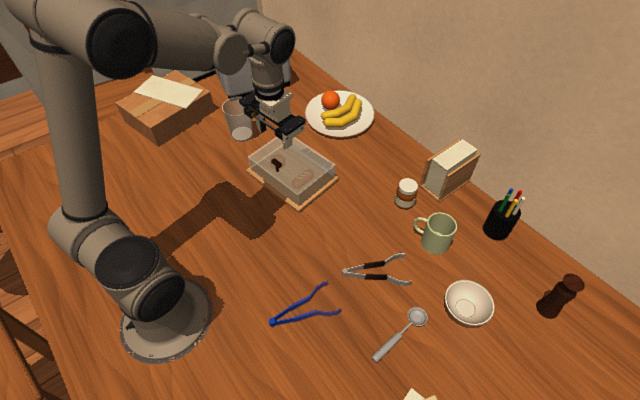

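The gripper (fingers near 290,130) stands above the knob (277,163), with its fingers straddling it along the keeper's y. Next: descend and close.

```bash
python3 -m handwheel '[[[0,0,0],[0,0,0.03],1],[[0,0,0],[0,0,0.06],1],[[0,0,0],[0,0,0.08],1],[[0,0,0],[0,0,0.09],1],[[0,0,0],[0,0,0.0966],1],[[0,0,0],[0,0,0.0966],1],[[0,0,0],[0,0,0.0966],0.25],[[0,0,0],[0,0,0.0966],0.25],[[0,0,0],[0,0,0.0966],0.25],[[0,0,0],[0,0,0.0966],0.25],[[0,0,0],[0,0,0.0966],0.25],[[0,0,0],[0,0,0.0966],0.25]]'
python3 -c "
from h import *
r=(np.pi,0,0.148+np.pi); u=np.array([np.cos(.148),np.sin(.148),0])
o=get_obs()['tool_pos']
K=[]
for th in np.arange(0.15,1.61,.12):
    p=-145*np.cos(th)+94*np.sin(th)+145; z=145*np.sin(th)+94*np.cos(th)-94
    K.append((o+u*p+[0,0,z],r))
rel(*K)"
```

```text
time: 2.55
tool_pos: [484.5, 182.9, 94.3]
tcp_rot: [3.141, 0.0, -2.994]
contact_force: [-0.0, 0.4, 0.8]
grip_width: 48.4
finger_force: 0.0
t 2.55 [484.5 182.9  94.3] [ 3.141  0.    -2.994] w 48.4 [-0.   0.4  0.8]
[0.0, 0.0, -0.0] [-0.0157, 0.0, -0.0206]
[0.0, 0.0, -0.0] [-0.0303, 0.0, -0.0353]
[0.0, 0.0, -0.0] [-0.0466, 0.0, -0.0481]
[0.0, 0.0, -0.0] [-0.0643, 0.0, -0.0588]
[0.0, 0.0, -0.0] [-0.0832, 0.0, -0.0674]
[0.0, 0.0, -0.0] [-0.103, 0.0, -0.0736]
[0.0, 0.0, -0.0] [-0.1234, 0.0, -0.0774]
[0.0, 0.0, -0.0] [-0.144, 0.0, -0.0788]
[0.0, 0.0, -0.0] [-0.1647, 0.0, -0.0777]
[0.0, 0.0, -0.0] [-0.1851, 0.0, -0.0741]
[0.0, 0.0, -0.0] [-0.205, 0.0, -0.068]
[0.0, 0.0, -0.0] [-0.2239, 0.0001, -0.0597]
[0.0, 0.0, -0.0] [-0.2418, 0.0001, -0.0491]
```

```bash
python3 -m handwheel '[[[0,0,0],[0,0,0],0],[[0,0,0],[0,0,0],0],[[0,0,0],[0,0,0],0],[[0,0,0],[0,0,0],0],[[0,0,0],[0,0,0],0],[[0,0,0],[0,0,0],0]]'
python3 -m handwheel '[[[0,0,0],[-0.007,0,-0.011],0],[[0,0,0],[-0.016,0,-0.021],0],[[0,0,0],[-0.023,0,-0.028],0],[[0,0,0],[-0.030,0,-0.035],0],[[0,0,0],[-0.038,0,-0.042],0],[[0,0,0],[-0.047,0,-0.048],0],[[0,0,0],[-0.055,0,-0.054],0],[[0,0,0],[-0.064,0,-0.059],0],[[0,0,0],[-0.074,0,-0.063],0],[[0,0,0],[-0.083,0,-0.067],0],[[0,0,0],[-0.093,0,-0.071],0],[[0,0,0],[-0.103,0,-0.0735],0]]'
```

```text
time: 3.15
tool_pos: [484.0, 185.6, 94.2]
tcp_rot: [3.137, 0.0, -2.994]
contact_force: [-2.1, 11.9, 0.4]
grip_width: 29.5
finger_force: 30.0
time: 4.35
tool_pos: [586.7, 198.1, 167.9]
tcp_rot: [3.142, 0.0, -2.994]
contact_force: [-0.3, -0.3, 0.1]
grip_width: 0.7
finger_force: 0.0
```

```bash
python3 -c "
from h import *
s=capture('side'); c=capture('top')
b=lambda c,x,y,w,h,k:cv2.resize(cv2.cvtColor(np.array(c['image'])[y:y+h,x:x+w],cv2.COLOR_RGB2BGR),(w*k,h*k),interpolation=cv2.INTER_CUBIC)
cv2.imwrite('pics/c2.png',np.hstack([b(c,220,160,110,110,3),b(s,230,90,130,110,3)]))"
```

```text
(no output)
```

View pics/c2.png

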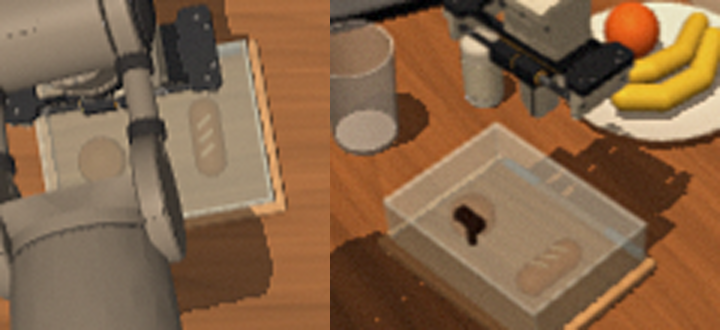

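The cover fell shut: it is closed in both crops, and everything else is undisturbed. The knob slipped from between the fingers, so it sits about 3 mm further +y than I gripped. I'll regrip centred and lift slowly with checks.

```bash
python3 -c "
from h import *
r=(np.pi,0,0.148+np.pi)
rel(((484.0,186,160),r),((484.0,186,92.5),r))"
```

```text
t 4.45 [587.2 198.1 167.7] [ 3.142e+00  1.000e-03 -2.994e+00] w 0.5 [-0.2 -0.3  0.7]
[0.0, 0.1, -0.0] [0.1039, 0.0032, 0.0076]
[0.0, 0.1, -0.0] [0.104, 0.0032, 0.0751]
```

```bash
python3 -m handwheel '[[[0,0,0],[0.04,0.003,0],0.6],[[0,0,0],[0.08,0.003,0],0.6],[[0,0,0],[0.104,0.003,0],0.6],[[0,0,0],[0.104,0.003,0],0.6],[[0,0,0],[0.104,0.003,0],0.6],[[0,0,0],[0.104,0.003,0],0.6],[[0,0,0],[0.104,0.003,0],0.6],[[0,0,0],[0.104,0.003,0],0.6],[[0,0,0],[0.104,0.003,0.03],0.6],[[0,0,0],[0.104,0.003,0.055],0.6],[[0,0,0],[0.104,0.003,0.075],0.6],[[0,0,0],[0.104,0.003,0.075],0.5]]'
python3 -m handwheel '[[[0,0,0],[0,0,0],0],[[0,0,0],[0,0,0],0],[[0,0,0],[0,0,0],0],[[0,0,0],[0,0,0],0],[[0,0,0],[0,0,0],0],[[0,0,0],[0,0,0],0],[[0,0,0],[0,0,0],0]]'
python3 -m handwheel '[[[0,0,0],[-0.002,0,-0.003],0],[[0,0,0],[-0.003,0,-0.005],0]]'
```

```text
time: 5.65
tool_pos: [481.4, 185.2, 90.1]
tcp_rot: [-3.141, -0.006, -2.994]
contact_force: [1.3, 0.3, 0.2]
grip_width: 50.6
finger_force: 0.0
time: 6.35
tool_pos: [483.9, 185.9, 93.8]
tcp_rot: [3.141, 0.003, -2.994]
contact_force: [0.3, -0.3, 5.7]
grip_width: 29.7
finger_force: 30.0
time: 6.55
tool_pos: [486.4, 186.3, 97.7]
tcp_rot: [3.141, 0.001, -2.994]
contact_force: [3.9, 1.4, -4.6]
grip_width: 29.5
finger_force: 30.0
```

```bash
python3 -m handwheel '[[[0,0,0],[-0.002,0,-0.003],0],[[0,0,0],[-0.005,0,-0.007],0],[[0,0,0],[-0.008,0,-0.011],0],[[0,0,0],[-0.012,0,-0.0155],0]]'
python3 -m handwheel '[[[0,0,0],[-0.003,0,-0.003],0],[[0,0,0],[-0.006,0,-0.006],0],[[0,0,0],[-0.010,0,-0.0095],0],[[0,0,0],[-0.0145,0,-0.0135],0]]'
```

```text
time: 6.95
tool_pos: [498.6, 188.1, 113.0]
tcp_rot: [3.141, 0.001, -2.994]
contact_force: [6.2, 1.8, -8.3]
grip_width: 29.4
finger_force: 30.0
time: 7.35
tool_pos: [512.1, 190.2, 126.5]
tcp_rot: [3.141, -0.001, -2.994]
contact_force: [3.7, 1.2, -7.3]
grip_width: 29.3
finger_force: 30.0
```

```bash
python3 -m handwheel '[[[0,0,0],[-0.004,0,-0.004],0],[[0,0,0],[-0.0085,0,-0.0075],0],[[0,0,0],[-0.013,0,-0.011],0],[[0,0,0],[-0.018,0,-0.0145],0],[[0,0,0],[-0.0225,0,-0.0175],0],[[0,0,0],[-0.027,0,-0.0202],0],[[0,0,0],[-0.0315,0,-0.023],0],[[0,0,0],[-0.0358,0,-0.0253],0]]'
python3 -m handwheel '[[[0,0,0],[-0.0045,0,-0.0023],0],[[0,0,0],[-0.0095,0,-0.0045],0],[[0,0,0],[-0.0142,0,-0.0066],0],[[0,0,0],[-0.0189,0,-0.0086],0],[[0,0,0],[-0.0238,0,-0.0103],0],[[0,0,0],[-0.0288,0,-0.012],0],[[0,0,0],[-0.0338,0,-0.0135],0],[[0,0,0],[-0.0387,0,-0.0148],0]]'
```

```text
time: 8.15
tool_pos: [547.8, 195.1, 153.2]
tcp_rot: [-3.141, 0.0, -2.994]
contact_force: [0.0, -0.1, 0.3]
grip_width: 13.5
finger_force: 0.0
time: 8.95
tool_pos: [586.3, 201.1, 166.9]
tcp_rot: [3.142, 0.0, -2.994]
contact_force: [0.6, 0.4, 0.9]
grip_width: 0.3
finger_force: 0.0
```

The knob's ends are too slippery to hold, so it slid out again. I don't need to grip it: pushing the barrel towards the hinge from the front, with the fingers straddling the stalk, opens the cover at any angle. I'll do that along the arc.

```bash
cat > arc.py <<'E'
from h import *
r=(np.pi,0,0.148+np.pi); u=np.array([np.cos(.148),np.sin(.148),0]); K=np.array([484.0,185.7,112.5])
def tcp(th,back=18.5,dn=12):
    p=-145*np.cos(th)+94*np.sin(th)+145; z=145*np.sin(th)+94*np.cos(th)-94
    return (K+u*(p-back)+[0,0,z-dn],r)
E
python3 -c "
from arc import *
rel((K-40*u+[0,0,55],r),(K-26*u+[0,0,55],r),tcp(0,26))"
```

```text
t 8.95 [586.3 201.1 166.9] [ 3.142  0.    -2.994] w 0.3 [0.6 0.4 0.9]
[0.0, 0.0, -0.0] [0.1435, -0.0002, -0.0006]
[0.0, 0.0, -0.0] [0.1295, -0.0002, -0.0006]
[0.0, 0.0, -0.0] [0.1295, -0.0002, 0.0664]
```

```bash
python3 -m handwheel '[[[0,0,0],[0.04,0,0],0.17],[[0,0,0],[0.08,0,0],0.17],[[0,0,0],[0.12,0,0],0.17],[[0,0,0],[0.133,0,0],0.17],[[0,0,0],[0.133,0,0],0.17],[[0,0,0],[0.133,0,0.03],0.17],[[0,0,0],[0.133,0,0.055],0.17],[[0,0,0],[0.133,0,0.0665],0.17],[[0,0,0],[0.133,0,0.0665],0.17],[[0,0,0],[0.133,0,0.0665],0.17]]'
python3 -c "
from arc import *
rel(*[tcp(t) for t in np.arange(0,1.6,.12)])"
```

```text
time: 9.95
tool_pos: [455.4, 181.6, 100.9]
tcp_rot: [3.141, 0.001, -2.994]
contact_force: [-0.3, 0.5, 0.6]
grip_width: 16.0
finger_force: 0.0
t 9.95 [455.4 181.6 100.9] [ 3.141e+00  1.000e-03 -2.994e+00] w 16.0 [-0.3  0.5  0.6]
[0.0, 0.1, -0.0] [-0.0104, -0.0002, 0.0004]
[0.0, 0.1, -0.0] [-0.0227, -0.0002, -0.0163]
[0.0, 0.1, -0.0] [-0.0369, -0.0002, -0.0314]
[0.0, 0.1, -0.0] [-0.0529, -0.0002, -0.0446]
[0.0, 0.1, -0.0] [-0.0703, -0.0002, -0.0559]
[0.0, 0.1, -0.0] [-0.0889, -0.0002, -0.065]
[0.0, 0.1, -0.0] [-0.1085, -0.0002, -0.0718]
[0.0, 0.1, -0.0] [-0.1287, -0.0002, -0.0762]
[0.0, 0.1, -0.0] [-0.1493, -0.0001, -0.0782]
[0.0, 0.1, -0.0] [-0.17, -0.0001, -0.0776]
[0.0, 0.1, -0.0] [-0.1906, -0.0001, -0.0746]
[0.0, 0.1, -0.0] [-0.2106, -0.0001, -0.0692]
[0.0, 0.1, -0.0] [-0.2298, -0.0001, -0.0614]
[0.0, 0.1, -0.0] [-0.2479, -0.0001, -0.0514]
```

Go to contact, then follow the arc to about 0.5 rad and check.

```bash
python3 -m handwheel '[[[0,0,0],[-0.005,0,0],0.17],[[0,0,0],[-0.0105,0,0],0.17],[[0,0,0],[-0.016,0,-0.008],0.17],[[0,0,0],[-0.0227,0,-0.016],0.17],[[0,0,0],[-0.030,0,-0.024],0.17],[[0,0,0],[-0.037,0,-0.031],0.17],[[0,0,0],[-0.045,0,-0.038],0.17],[[0,0,0],[-0.053,0,-0.0446],0.17],[[0,0,0],[-0.0615,0,-0.050],0.17],[[0,0,0],[-0.0703,0,-0.056],0.17],[[0,0,0],[-0.0703,0,-0.056],0.17]]'
python3 -c "
from arc import *
s=capture('side'); cv2.imwrite('pics/c3.png',cv2.resize(cv2.cvtColor(np.array(s['image'])[60:220,200:400],cv2.COLOR_RGB2BGR),(600,480)))"
```

```text
time: 11.05
tool_pos: [525.5, 192.0, 157.4]
tcp_rot: [3.141, 0.003, -2.994]
contact_force: [-0.4, 1.0, 0.2]
grip_width: 15.5
finger_force: 0.0
```

View pics/c3.png

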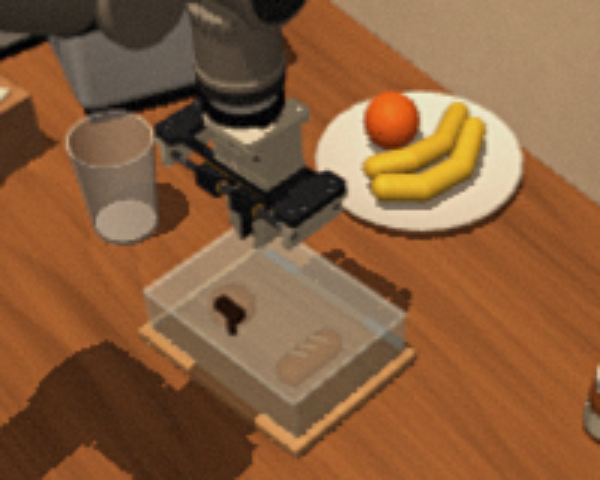

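The cover is still shut and the fingers passed over the barrel (crop 230,310): I rose too soon without firm contact. I'll go again deeper and push further forward before rising.

```bash
python3 -m handwheel '[[[0,0,0],[0.04,0,0],0.17],[[0,0,0],[0.072,0,0],0.17],[[0,0,0],[0.072,0,0],0.17],[[0,0,0],[0.072,0,0.03],0.17],[[0,0,0],[0.072,0,0.056],0.17],[[0,0,0],[0.072,0,0.067],0.17],[[0,0,0],[0.072,0,0.067],0.17]]'
python3 -m handwheel '[[[0,0,0],[-0.006,0,0],0.17],[[0,0,0],[-0.011,0,0],0.17],[[0,0,0],[-0.014,0,0],0.17]]'
python3 -m handwheel '[[[0,0,0],[-0.003,0,0],0.17],[[0,0,0],[-0.006,0,-0.002],0.17]]'
python3 -c "
from arc import *
rel(*[tcp(t,15,20-4*min(1,t/.5)) for t in np.arange(0,1.6,.12)])"
```

```text
time: 11.8
tool_pos: [451.9, 181.0, 88.1]
tcp_rot: [-3.141, -0.003, -2.994]
contact_force: [1.1, -0.3, 0.2]
grip_width: 15.9
finger_force: 0.0
time: 12.1
tool_pos: [465.0, 183.1, 89.9]
tcp_rot: [3.142, -0.004, -2.994]
contact_force: [-13.4, -1.4, 9.9]
grip_width: 15.7
finger_force: 8.0
time: 12.3
tool_pos: [466.0, 183.3, 91.1]
tcp_rot: [-3.141, -0.014, -2.993]
contact_force: [-24.8, -4.0, 13.2]
grip_width: 15.5
finger_force: 13.8
t 12.3 [466.  183.3  91.1] [-3.141 -0.014 -2.993] w 15.5 [-24.8  -4.   13.2]
[-0.0, -0.8, 0.0] [-0.0031, -0.0003, -0.0014]
[-0.0, -0.8, 0.0] [-0.0152, -0.0003, -0.0192]
[-0.0, -0.8, 0.0] [-0.0291, -0.0003, -0.0355]
[-0.0, -0.8, 0.0] [-0.0448, -0.0003, -0.0499]
[-0.0, -0.8, 0.0] [-0.0621, -0.0003, -0.0624]
[-0.0, -0.8, 0.0] [-0.0805, -0.0003, -0.072]
[-0.0, -0.8, 0.0] [-0.1, -0.0003, -0.0791]
[-0.0, -0.8, 0.0] [-0.1202, -0.0003, -0.0838]
[-0.0, -0.8, 0.0] [-0.1408, -0.0003, -0.0861]
[-0.0, -0.8, 0.0] [-0.1615, -0.0003, -0.0859]
[-0.0, -0.8, 0.0] [-0.182, -0.0004, -0.0832]
[-0.0, -0.8, 0.0] [-0.2021, -0.0004, -0.0781]
[-0.0, -0.8, 0.0] [-0.2214, -0.0004, -0.0706]
[-0.0, -0.8, 0.0] [-0.2397, -0.0004, -0.0608]
```

Firm contact now (25 N) where expected, 18 mm ahead of the knob centre. Following the arc slowly.

```bash
python3 -m handwheel '[[[0,0,0],[-0.004,0,-0.005],0.17],[[0,0,0],[-0.008,0,-0.010],0.17],[[0,0,0],[-0.0121,0,-0.0155],0.17],[[0,0,0],[-0.0165,0,-0.0215],0.17],[[0,0,0],[-0.021,0,-0.0265],0.17],[[0,0,0],[-0.026,0,-0.0315],0.17]]'
python3 -m handwheel '[[[0,0,0],[-0.005,0,-0.005],0.17],[[0,0,0],[-0.010,0,-0.0095],0.17],[[0,0,0],[-0.016,0,-0.014],0.17]]'
```

```text
time: 12.9
tool_pos: [494.0, 187.5, 124.5]
tcp_rot: [-3.141, -0.008, -2.993]
contact_force: [-17.7, -3.9, 16.4]
grip_width: 16.1
finger_force: 12.2
time: 13.2
tool_pos: [512.0, 190.2, 139.3]
tcp_rot: [3.142, -0.003, -2.993]
contact_force: [-12.1, -1.5, 15.8]
grip_width: 15.5
finger_force: 9.9
```

```bash
python3 -m handwheel '[[[0,0,0],[-0.006,0,-0.005],0.17],[[0,0,0],[-0.0115,0,-0.009],0.17],[[0,0,0],[-0.0173,0,-0.013],0.17],[[0,0,0],[-0.0235,0,-0.0165],0.17],[[0,0,0],[-0.0295,0,-0.020],0.17],[[0,0,0],[-0.0357,0,-0.023],0.17]]'
python3 -m handwheel '[[[0,0,0],[-0.0065,0,-0.003],0.17],[[0,0,0],[-0.013,0,-0.0055],0.17],[[0,0,0],[-0.0195,0,-0.0078],0.17],[[0,0,0],[-0.026,0,-0.0098],0.17],[[0,0,0],[-0.033,0,-0.0115],0.17],[[0,0,0],[-0.0397,0,-0.013],0.17]]'
```

```text
time: 13.8
tool_pos: [550.0, 195.9, 161.1]
tcp_rot: [3.141, 0.002, -2.994]
contact_force: [-3.3, 0.3, 4.0]
grip_width: 16.0
finger_force: 2.3
time: 14.4
tool_pos: [589.2, 201.6, 172.7]
tcp_rot: [3.141, -0.0, -2.994]
contact_force: [-0.3, 0.9, 1.2]
grip_width: 15.6
finger_force: 0.8
```

```bash
python3 -c "
from arc import *
s=capture('side'); cv2.imwrite('pics/c4.png',cv2.resize(cv2.cvtColor(np.array(s['image'])[60:220,200:400],cv2.COLOR_RGB2BGR),(600,480)))"
```

```text
(no output)
```

View pics/c4.png

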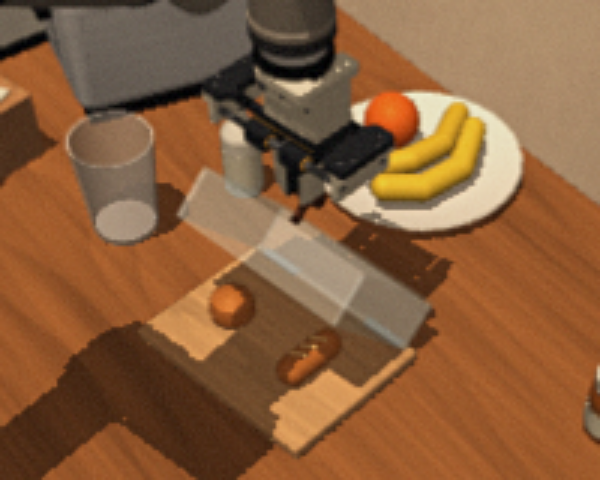

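The cover is lifted about 0.9 rad, with the fingers behind the knob (crop 297,215) and both rolls still in place. Continuing.

```bash
python3 -m handwheel '[[[0,0,0],[-0.007,0,-0.001],0.17],[[0,0,0],[-0.014,0,-0.002],0.17],[[0,0,0],[-0.021,0,-0.0025],0.17],[[0,0,0],[-0.028,0,-0.0027],0.17],[[0,0,0],[-0.035,0,-0.0026],0.17],[[0,0,0],[-0.0415,0,-0.002],0.17],[[0,0,0],[-0.0485,0,-0.0015],0.17],[[0,0,0],[-0.055,0,-0.001],0.17],[[0,0,0],[-0.062,0,0],0.17],[[0,0,0],[-0.069,0,0.001],0.17],[[0,0,0],[-0.0755,0,0.002],0.17],[[0,0,0],[-0.082,0,0.004],0.17]]'
python3 -m handwheel '[[[0,0,0],[-0.006,0,0.001],0.17],[[0,0,0],[-0.012,0,0.002],0.17],[[0,0,0],[-0.019,0,0.004],0.17],[[0,0,0],[-0.024,0,0.006],0.17],[[0,0,0],[-0.030,0,0.008],0.17],[[0,0,0],[-0.036,0,0.010],0.17],[[0,0,0],[-0.042,0,0.012],0.17],[[0,0,0],[-0.048,0,0.014],0.17]]'
```

```text
time: 15.65
tool_pos: [670.2, 213.6, 168.8]
tcp_rot: [3.142, 0.0, -2.994]
contact_force: [-0.8, -0.0, 1.3]
grip_width: 15.6
finger_force: 0.0
time: 16.45
tool_pos: [717.5, 220.7, 154.5]
tcp_rot: [3.142, -0.0, -2.994]
contact_force: [0.2, -0.0, -0.7]
grip_width: 15.6
finger_force: 0.0
```

```bash
python3 -m handwheel '[[[0,0,0],[-0.002,0,-0.02],0.17],[[0,0,0],[-0.005,0,-0.04],0.17],[[0,0,0],[-0.006,0,-0.06],0.17],[[0,0,0],[-0.006,0,-0.085],0.17],[[0,0,0],[-0.003,0,-0.11],0.17],[[0,0,0],[0,0,-0.13],0.17],[[0,0,0],[0.04,0,-0.15],0.4],[[0,0,0],[0.09,0,-0.16],0.7]]'
python3 -c "
from arc import *
rel()
s=capture('side'); cv2.imwrite('pics/c5.png',cv2.resize(cv2.cvtColor(np.array(s['image'])[60:220,200:400],cv2.COLOR_RGB2BGR),(600,480)))
c=capture('top'); save(c,'top5.png')
import pickle; pickle.dump((c,s),open('p5.pkl','wb'))"
```

```text
time: 17.25
tool_pos: [629.9, 207.3, 313.2]
tcp_rot: [3.142, -0.0, -2.994]
contact_force: [0.0, 0.3, 1.1]
grip_width: 27.7
finger_force: 0.0
t 17.25 [629.9 207.3 313.2] [ 3.142 -0.    -2.994] w 27.7 [0.  0.3 1.1]
```

View pics/c5.png

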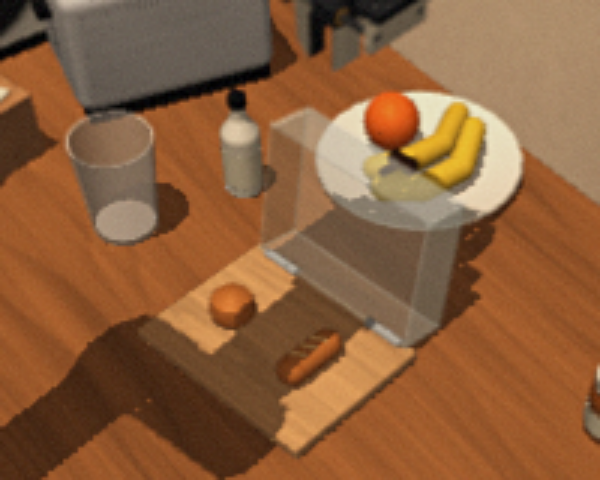

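The cover now rests open on its stop: knob at crop (403,160), box standing behind the board. The round roll (231,306) and long roll (310,357) haven't moved. Next I measure the roll and work out the move to the tongs.

```bash
python3 - <<'E'
from arc import *
import pickle
c,s=pickle.load(open('p5.pkl','rb')); c0=pickle.load(open('top0.pkl','rb'))
np.set_printoptions(precision=1,suppress=True)
def blob(c,x0,y0,x1,y1):
    im=cv2.cvtColor(np.array(c['image']),cv2.COLOR_RGB2HSV)[y0:y1,x0:x1]
    m=cv2.inRange(im,(0,150,120),(14,255,255)); n,l,st,ce=cv2.connectedComponentsWithStats(m)
    return [(st[i].tolist(),ce[i]+[x0,y0]) for i in range(1,n) if st[i,4]>40]
print(blob(s,260,145,300,180),blob(c,235,195,275,235))
print('roll',onz(c0,254,213.2,37),tri(c0,(254,213.2),s,(277,162)))
T=np.array([514.6,-242.3,0]); r2=(np.pi,0,np.pi-.575)
rel((T+[0,0,180],r2),(T+[0,0,60],r2),(T+[0,0,4],r2))
E
```

```text
[([0, 0, 21, 20, 172], array([266.5, 150.2])), ([8, 9, 19, 25, 183], array([275.4, 161.4]))] []
roll [524.8 249.3  37. ] (array([524.7, 249.6,  35.8]), np.float64(0.44552647104388443))
t 17.35 [622.2 207.  315. ] [ 3.1 -0.  -3. ] w 34.9 [1.1 0.6 0.9]
[-0.2, -0.4, 41.5] [0.1721, -0.4283, 0.1363]
[-0.2, -0.4, 41.5] [0.1712, -0.4283, 0.2563]
[-0.2, -0.4, 41.5] [0.1708, -0.4283, 0.3123]
```

```bash
python3 -m handwheel '[[[0,0,8],[0.034,-0.03,0.0],0.75],[[0,0,16],[0.068,-0.07,0.0],0.75],[[0,0,24],[0.1,-0.115,0.02],0.75],[[0,0,32],[0.13,-0.16,0.04],0.75],[[0,0,41.5],[0.15,-0.205,0.06],0.75],[[0,0,41.5],[0.17,-0.25,0.08],0.75],[[0,0,41.5],[0.17,-0.3,0.1],0.75],[[0,0,41.5],[0.17,-0.35,0.12],0.75],[[0,0,41.5],[0.17,-0.4,0.136],0.75],[[0,0,41.5],[0.171,-0.428,0.136],0.75],[[0,0,41.5],[0.171,-0.428,0.2],0.75],[[0,0,41.5],[0.171,-0.428,0.2],0.75]]'
python3 - <<'E'
from arc import *
T=np.array([514.6,-242.3,0]); r2=(np.pi,0,np.pi-.575)
rel((T+[0,0,60],r2),(T+[0,0,4],r2))
s=capture('side'); c=capture('top')
b=lambda c,x,y,w,h,k:cv2.resize(cv2.cvtColor(np.array(c['image'])[y:y+h,x:x+w],cv2.COLOR_RGB2BGR),(w*k,h*k),interpolation=cv2.INTER_CUBIC)
cv2.imwrite('pics/c6.png',np.hstack([b(c,370,160,90,110,4),b(s,330,200,105,110,4)]))
E
```

```text
time: 18.55
tool_pos: [521.5, -242.5, 110.5]
tcp_rot: [-3.142, -0.006, 2.562]
contact_force: [-1.1, 1.1, -0.1]
grip_width: 69.1
finger_force: 0.0
t 18.55 [ 521.5 -242.5  110.5] [-3.142 -0.006  2.562] w 69.1 [-1.1  1.1 -0.1]
[-0.0, -0.3, -0.3] [0.0056, -0.0036, 0.0505]
[-0.0, -0.3, -0.3] [0.0053, -0.0036, 0.1065]
```

View pics/c6.png

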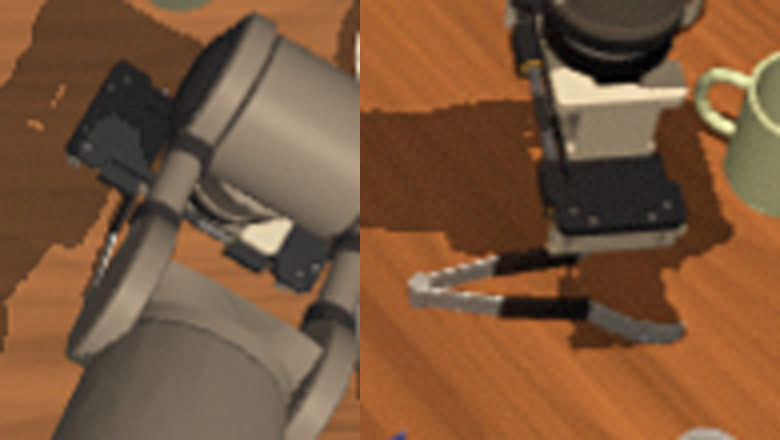

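The gripper hovers over the black grips (side crop 540,290), clear of the mug. Correct by 6 mm, descend and squeeze part-way.

```bash
python3 -m handwheel '[[[0,0,0],[0.005,-0.0035,0.02],0.75],[[0,0,0],[0.005,-0.0035,0.05],0.75],[[0,0,0],[0.005,-0.0035,0.075],0.75],[[0,0,0],[0.005,-0.0035,0.095],0.75],[[0,0,0],[0.005,-0.0035,0.106],0.6],[[0,0,0],[0.005,-0.0035,0.106],0.55],[[0,0,0],[0.005,-0.0035,0.106],0.4],[[0,0,0],[0.005,-0.0035,0.106],0.4],[[0,0,0],[0.005,-0.0035,0.106],0.4],[[0,0,0],[0.005,-0.0035,0.106],0.4],[[0,0,0],[0.005,-0.0035,0.106],0.4],[[0,0,0],[0.005,-0.0035,0.106],0.4]]'
python3 -m handwheel '[[[0,0,0],[0,0,-0.005],0.4],[[0,0,0],[0,0,-0.02],0.4],[[0,0,0],[0,0,-0.04],0.4],[[0,0,0],[0,0,-0.06],0.4],[[0,0,0],[0,0,-0.08],0.4],[[0,0,0],[0,0,-0.08],0.4]]'
```

```text
time: 19.85
tool_pos: [516.9, -241.3, 8.7]
tcp_rot: [3.142, 0.0, 2.565]
contact_force: [0.5, -0.0, 0.2]
grip_width: 37.0
finger_force: 0.0
time: 20.45
tool_pos: [518.5, -242.3, 91.6]
tcp_rot: [3.141, 0.006, 2.565]
contact_force: [-0.1, 0.2, 0.3]
grip_width: 36.5
finger_force: 0.0
```

```bash
python3 - <<'E'
from arc import *
rel()
import pickle
s=capture('side'); s0=pickle.load(open('side0.pkl','rb')); save(s,'s7.png')
a=np.array(s['image'])
def blobs(s):
    im=cv2.cvtColor(np.array(s['image']),cv2.COLOR_RGB2HSV)[235:310,330:430].astype(int)
    for nm,m in(('dark',im[...,2]<60),('steel',(im[...,1]<70)&(im[...,2]>90))):
        n,l,st,ce=cv2.connectedComponentsWithStats(m.astype(np.uint8)); print(nm,[(st[i].tolist(),np.round(ce[i]+[330,235],1).tolist()) for i in range(1,n) if st[i,4]>15])
blobs(s0);blobs(s)
b=cv2.resize(cv2.cvtColor(a[180:310,320:450],cv2.COLOR_RGB2BGR),(520,520),interpolation=cv2.INTER_CUBIC); cv2.imwrite('pics/c7.png',b)
E
```

```text
t 20.45 [ 518.5 -242.3   91.6] [3.141 0.006 2.565] w 36.5 [-0.1  0.2  0.3]
dark [([33, 26, 22, 8, 98], [373.9, 264.5]), ([35, 39, 22, 6, 102], [376.1, 276.8])]
steel [([55, 18, 20, 9, 45], [395.4, 256.2]), ([21, 29, 13, 6, 32], [357.9, 266.9]), ([13, 34, 9, 5, 24], [346.0, 271.0]), ([19, 38, 17, 5, 42], [357.9, 275.2]), ([57, 40, 23, 10, 81], [396.7, 280.5]), ([80, 72, 13, 3, 23], [415.9, 308.5])]
dark [([41, 0, 38, 29, 616], [389.1, 252.4]), ([34, 27, 11, 7, 57], [369.0, 264.9]), ([35, 39, 23, 6, 112], [376.8, 276.6])]
steel [([12, 29, 24, 14, 154], [353.8, 271.6]), ([81, 72, 12, 3, 22], [416.3, 308.5])]
```

The tongs are still lying where they were, since the fingers at 37 mm barely touched them. Going lower and squeezing in steps until I feel the spring.

```bash
python3 -m handwheel '[[[0,0,0],[0.0027,-0.0014,0.0],0.65],[[0,0,0],[0.0027,-0.0014,0.0],0.65],[[0,0,0],[0.0027,-0.0014,0.01],0.65],[[0,0,0],[0.0027,-0.0014,0.03],0.65],[[0,0,0],[0.0027,-0.0014,0.05],0.65],[[0,0,0],[0.0027,-0.0014,0.07],0.65],[[0,0,0],[0.0027,-0.0014,0.085],0.65],[[0,0,0],[0.0027,-0.0014,0.089],0.65],[[0,0,0],[0.0027,-0.0014,0.089],0.55],[[0,0,0],[0.0027,-0.0014,0.089],0.4],[[0,0,0],[0.0027,-0.0014,0.089],0.4],[[0,0,0],[0.0027,-0.0014,0.089],0.4]]'
python3 -m handwheel '[[[0,0,0],[0,0,0],0.38],[[0,0,0],[0,0,0],0.38],[[0,0,0],[0,0,0],0.38]]'
python3 -m handwheel '[[[0,0,0],[0,0,0],0.35],[[0,0,0],[0,0,0],0.35]]'
```

```text
time: 21.7
tool_pos: [514.3, -241.2, 0.3]
tcp_rot: [3.141, 0.001, 2.565]
contact_force: [0.0, 0.8, 0.7]
grip_width: 37.2
finger_force: 0.0
time: 22.0
tool_pos: [513.9, -241.0, -0.3]
tcp_rot: [3.141, 0.0, 2.565]
contact_force: [-0.2, -0.4, -0.7]
grip_width: 34.8
finger_force: 0.0
time: 22.2
tool_pos: [513.9, -240.9, -0.4]
tcp_rot: [3.141, -0.0, 2.565]
contact_force: [0.1, 0.3, 0.1]
grip_width: 32.5
finger_force: 0.0
```

```bash
python3 - <<'E'
from arc import *
import pickle
s=capture('side'); s0=pickle.load(open('side0.pkl','rb'));c=capture('top')
a=np.array(s['image']).astype(int); 
# ascii-free check: predicted pixels of fingertips & tongs
o=get_obs(); p=o['tool_pos']; R=Ro.from_euler('xyz',o['tcp_rot']).as_matrix()
print(p)
for d in(-1,1):
    q=p+R[:,1]*d*o['grip_width']/2; print('fingertip inner',np.round(proj(s,q),1),np.round(proj(c,q),1), np.round(proj(s,q-R[:,2]*24),1))
t=np.array([443.3,-196.1,0]); 
for yaw in(-.575,):
    x=np.array([np.cos(yaw),np.sin(yaw),0]);y=np.array([-x[1],x[0],0])
    for nm,q in(('gripL',t+85*x+19*y+[0,0,20]),('gripR',t+85*x-19*y+[0,0,20]),('grRend',t+117*x-23*y+[0,0,20]),('jawR',t+165*x-45*y+[0,0,20])): print(nm,np.round(proj(s0,q),1))
b=lambda c,x,y,w,h,k:cv2.resize(cv2.cvtColor(np.array(c['image'])[y:y+h,x:x+w],cv2.COLOR_RGB2BGR),(w*k,h*k),interpolation=cv2.INTER_CUBIC)
cv2.imwrite('pics/c8.png',np.hstack([b(s0,335,225,85,75,4),b(s,335,225,85,75,4)]))
E
```

```text
[ 5.13870197e+02 -2.40965959e+02 -4.16732491e-01]
fingertip inner [374.7 277.7] [409.9 215.7] [375.6 273.5]
fingertip inner [372.8 267.5] [401.4 210.6] [373.7 263.3]
gripL [373.9 263.2]
gripR [376.2 275.3]
grRend [388.  275.7]
jawR [406.9 281.5]
```

View pics/c8.png

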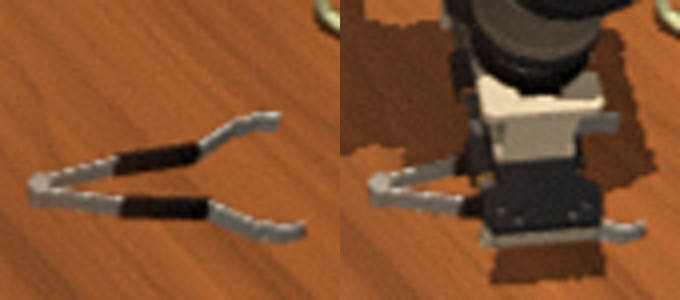

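The tongs look unsqueezed (the jaws haven't moved between the two crops), with the fingers around the black grips. I'll close on in small steps and watch the force.

```bash
for w in 0.33 0.31 0.29; do case $w in
0.33) python3 -m handwheel '[[[0,0,0],[0,0,-0.003],0.33],[[0,0,0],[0,0,-0.003],0.33],[[0,0,0],[0,0,-0.003],0.33]]';;
0.31) python3 -m handwheel '[[[0,0,0],[0,0,0],0.31],[[0,0,0],[0,0,0],0.31],[[0,0,0],[0,0,0],0.31]]';;
0.29) python3 -m handwheel '[[[0,0,0],[0,0,0],0.28],[[0,0,0],[0,0,0],0.28],[[0,0,0],[0,0,0],0.28]]';; esac; done | grep -E 'tool_pos|grip_w|finger|contact'
```

```text
tool_pos: [514.0, -241.0, 2.7]
contact_force: [-0.0, -0.0, -0.0]
grip_width: 30.6
finger_force: 0.0
tool_pos: [513.8, -240.9, 2.6]
contact_force: [0.5, -1.0, -0.2]
grip_width: 28.2
finger_force: 0.0
tool_pos: [513.9, -241.0, 2.6]
contact_force: [-0.6, 0.0, 0.6]
grip_width: 25.7
finger_force: 0.0
```

```bash
python3 - <<'E'
from arc import *
import pickle
s0=pickle.load(open('side0.pkl','rb')); s=capture('side'); c=capture('top')
pickle.dump((c,s),open('p9.pkl','wb'))
for n,z in(('before',s0),('now',s)):
    im=cv2.cvtColor(np.array(z['image']),cv2.COLOR_RGB2HSV).astype(int)
    m=((im[...,1]<90)&(im[...,2]>70)).astype(np.uint8)
    for nm,(x0,y0,x1,y1) in(('jawL',(391,247,412,265)),('jawR',(399,274,416,292)),('pin',(340,262,352,278))):
        w=m[y0:y1,x0:x1]; v,u=np.nonzero(w); print(n,nm,w.sum(),u.mean()+x0 if len(u) else 0,v.mean()+y0 if len(v) else 0,'rightmost',u.max()+x0 if len(u) else 0,v[u==u.max()].mean()+y0 if len(u) else 0)
# grip height from depth of the top of tongs in first top/side picture
for u,v in((345,270),(360,275),(376,276),(374,264),(396,256)):
    print((u,v),np.round(pt(s0,u,v)))
E
```

```text
before jawL 60 397.6166666666667 255.56666666666666 rightmost 404 253.5
before jawR 51 404.11764705882354 282.37254901960785 rightmost 410 282.0
before pin 75 347.05333333333334 271.81333333333333 rightmost 351 271.5
now jawL 138 395.8188405797101 253.47826086956522 rightmost 404 254.0
now jawR 50 404.12 282.46 rightmost 410 281.5
now pin 77 347.038961038961 271.84415584415586 rightmost 351 271.5
(345, 270) [ 444. -195.   27.]
(360, 275) [ 469. -230.   21.]
(376, 276) [ 501. -260.   22.]
(374, 264) [ 525. -228.   17.]
(396, 256) [ 593. -247.   16.]
```

```bash
python3 - <<'E'
from arc import *
import pickle
c,s=pickle.load(open('p9.pkl','rb')); o=get_obs(); p=o['tool_pos']; R=Ro.from_euler('xyz',o['tcp_rot']).as_matrix()
L={}
for v in range(225,300):
    for u in range(345,420):
        if s['depth'][v,u]>0:
            q=pt(s,u,v); t=R.T@(q-p)
            if q[2]>8: L[(u,v)]=(np.round(t).astype(int).tolist(),np.array(s['image'])[v,u].tolist())
for v in range(258,296,3): print(v,[ (u,*L[(u,v)][0]) for u in range(352,410,5) if (u,v) in L])
E
```

```text
258 [(367, 33, -19, -116), (372, 23, -30, -132), (377, 17, -49, -163), (382, 5, -50, -163), (387, -8, -48, -158), (392, -20, -50, -160)]
261 [(367, 34, -29, -116), (372, 24, -38, -131), (377, 16, -49, -150), (382, 3, -50, -149), (387, -9, -50, -147), (392, -23, -49, -144)]
264 [(362, 33, 15, -24), (367, 35, -35, -113), (372, 24, -42, -123), (377, 14, -48, -133), (382, 2, -51, -135), (387, -11, -51, -133), (392, -23, -54, -137)]
267 [(352, 62, 9, -24), (357, 47, 13, -13), (362, 32, 15, -6), (367, 35, -40, -106), (372, 24, -44, -111), (377, 16, -58, -135), (382, 3, -58, -133), (387, -10, -59, -133), (392, -22, -60, -133)]
270 [(372, 24, -50, -106), (377, 17, -66, -135), (382, 5, -67, -134), (387, -8, -68, -134), (392, -21, -68, -131), (397, -32, -70, -134)]
273 [(352, 65, -9, -21), (357, 51, -12, -25), (372, 31, -73, -133), (377, 19, -75, -135), (382, 6, -75, -135), (387, -7, -75, -132), (392, -18, -78, -135), (397, -30, -78, -134)]
276 [(357, 51, -14, -11), (362, 37, -14, -9), (367, 24, -20, -19), (372, 32, -82, -136), (377, 20, -82, -134), (382, 8, -83, -134), (387, -5, -83, -132), (392, -17, -85, -134), (397, -29, -87, -134)]
279 [(372, 34, -89, -135), (377, 22, -91, -137), (382, 9, -90, -132), (387, -3, -93, -136), (392, -15, -94, -136), (397, -28, -93, -132)]
282 [(372, 33, -92, -125), (377, 21, -93, -125), (382, 8, -92, -121), (387, -5, -93, -120), (392, -20, -88, -106), (397, -33, -87, -103), (402, -69, -44, -13), (407, -81, -48, -18)]
285 [(372, 29, -86, -96), (377, 16, -86, -94)]
288 []
291 []
294 []
```

The depth points show the gripper body about 25 mm higher than the reported TCP implies, so the real fingertips hang above the tongs. That also explains the weak knob grips. I'll open and lower until the force shows the table.

```bash
python3 -m handwheel '[[[0,0,0],[0,0,0],0.72],[[0,0,0],[0,0,0],0.72],[[0,0,0],[0,0,0],0.72],[[0,0,0],[0,0,0],0.72],[[0,0,0],[0,0,0],0.72],[[0,0,0],[0,0,0.004],0.72],[[0,0,0],[0,0,0.008],0.72],[[0,0,0],[0,0,0.012],0.72],[[0,0,0],[0,0,0.012],0.72]]'
python3 -m handwheel '[[[0,0,0],[0,0,0.002],0.72],[[0,0,0],[0,0,0.004],0.72],[[0,0,0],[0,0,0.004],0.72]]'
python3 -m handwheel '[[[0,0,0],[0,0,0.002],0.72],[[0,0,0],[0,0,0.004],0.72],[[0,0,0],[0,0,0.004],0.72]]'
```

```text
time: 24.2
tool_pos: [513.4, -240.6, -10.3]
tcp_rot: [3.142, -0.002, 2.565]
contact_force: [-0.4, 0.1, 0.9]
grip_width: 65.8
finger_force: 0.0
time: 24.5
tool_pos: [513.8, -240.9, -13.6]
tcp_rot: [3.142, -0.0, 2.565]
contact_force: [-0.3, -0.6, 0.1]
grip_width: 66.1
finger_force: 0.0
time: 24.8
tool_pos: [513.7, -240.8, -17.7]
tcp_rot: [3.142, -0.001, 2.565]
contact_force: [-0.5, 1.1, -0.9]
grip_width: 66.2
finger_force: 0.0
```

Confirmed: reported z is −18 mm with no table contact. Continuing carefully.

```bash
python3 -m handwheel '[[[0,0,0],[0,0,0.0015],0.72],[[0,0,0],[0,0,0.003],0.72],[[0,0,0],[0,0,0.003],0.72]]' | grep -E 'pos|contact'
python3 -m handwheel '[[[0,0,0],[0,0,0.001],0.72],[[0,0,0],[0,0,0.002],0.72],[[0,0,0],[0,0,0.002],0.72]]' | grep -E 'pos|contact'
python3 -m handwheel '[[[0,0,0],[0,0,0.001],0.72],[[0,0,0],[0,0,0.002],0.72],[[0,0,0],[0,0,0.002],0.72]]' | grep -E 'pos|contact'
```

```text
tool_pos: [513.7, -240.9, -20.7]
contact_force: [-1.5, -0.1, -0.4]
tool_pos: [513.8, -240.9, -22.5]
contact_force: [-1.0, -0.5, 0.1]
tool_pos: [513.8, -240.9, -24.5]
contact_force: [0.3, 0.0, -0.3]
```

```bash
python3 -m handwheel '[[[0,0,0],[0,0,0.001],0.5],[[0,0,0],[0,0,0.001],0.45],[[0,0,0],[0,0,0.001],0.42],[[0,0,0],[0,0,0.001],0.42],[[0,0,0],[0,0,0.001],0.42],[[0,0,0],[0,0,0.001],0.42]]'
python3 -m handwheel '[[[0,0,0],[0,0,0],0.38],[[0,0,0],[0,0,0],0.38],[[0,0,0],[0,0,0],0.38]]'
```

```text
time: 26.3
tool_pos: [514.5, -241.4, -24.6]
tcp_rot: [3.142, 0.002, 2.565]
contact_force: [0.4, 0.4, 5.8]
grip_width: 38.8
finger_force: 8.5
time: 26.6
tool_pos: [514.6, -241.4, -24.6]
tcp_rot: [3.142, 0.002, 2.565]
contact_force: [-0.5, -0.1, 6.1]
grip_width: 35.0
finger_force: 9.1
```

The spring is felt at 35 mm (9 N), and the tips just touch the table at reported z = −25. Lifting.

```bash
python3 -m handwheel '[[[0,0,0],[0,0,-0.005],0.38],[[0,0,0],[0,0,-0.015],0.38],[[0,0,0],[0,0,-0.03],0.38],[[0,0,0],[0,0,-0.05],0.38],[[0,0,0],[0,0,-0.075],0.38],[[0,0,0],[0,0,-0.1],0.38],[[0,0,0],[0,0,-0.12],0.38],[[0,0,0],[0,0,-0.12],0.38]]'
python3 - <<'E'
from arc import *
s=capture('side'); c=capture('top'); save(s,'s10.png'); save(c,'t10.png')
import pickle; pickle.dump((c,s),open('p10.pkl','wb'))
o=get_obs(); p=o['tool_pos']+[0,0,25]; R=Ro.from_euler('xyz',o['tcp_rot']).as_matrix()
x=-R[:,0]; y=-R[:,1]   # tongs axes if aligned
# depth points near jaws in tongs frame
for n,k in(('side',s),('top',c)):
    P=[]
    for v in range(0,400):
        for u in range(300,520):
            d=k['depth'][v,u]
            if d>0: P.append(np.r_[pt(k,u,v),u,v])
    P=np.array(P); q=P[:,:3]-p; X,Y,Z=q@x,q@y,q[:,2]
    m=(Z>-25)&(Z<45)&(X>45)&(X<115)&(abs(Y)<70)
    print(n,m.sum()); 
    for lo in(50,60,70,80,90,100):
        w=m&(X>=lo)&(X<lo+10); 
        for sg in(1,-1):
            ww=w&(Y*sg>5); print(lo,sg,ww.sum(),np.round([np.median(Y[ww]),Y[ww].min(),Y[ww].max(),np.median(Z[ww]),Z[ww].max()],0).tolist() if ww.sum() else '')
E
```

```text
time: 27.4
tool_pos: [515.4, -241.9, 97.8]
tcp_rot: [3.141, 0.006, 2.565]
contact_force: [0.0, -0.5, -1.3]
grip_width: 35.2
finger_force: 6.1
side 137
50 1 0 
50 -1 2 [-29.0, -29.0, -29.0, 27.0, 29.0]
60 1 11 [34.0, 31.0, 37.0, 23.0, 30.0]
60 -1 18 [-30.0, -32.0, -27.0, 19.0, 31.0]
70 1 25 [37.0, 34.0, 40.0, 21.0, 31.0]
70 -1 19 [-32.0, -35.0, -30.0, 19.0, 29.0]
80 1 20 [36.0, 35.0, 38.0, 18.0, 30.0]
80 -1 25 [-32.0, -35.0, -30.0, 19.0, 28.0]
90 1 9 [34.0, 32.0, 36.0, 20.0, 29.0]
90 -1 8 [-30.0, -33.0, -28.0, 18.0, 30.0]
100 1 0 
100 -1 0 
top 0
50 1 0 
50 -1 0 
60 1 0 
60 -1 0 
70 1 0 
70 -1 0 
80 1 0 
80 -1 0 
90 1 0 
90 -1 0 
100 1 0 
100 -1 0
```

The tongs are up, with the jaws about 65 mm apart, centred 3 mm to the left and 80 mm ahead of the grip. Now to above the roll.

```bash
cat >> h.py <<'E'
def over(roll,yaw,tipz,X=80,Y=3):
    x=np.array([np.cos(yaw),np.sin(yaw),0]); y=np.array([-x[1],x[0],0])
    p=np.r_[np.array(roll[:2]),0]-X*x-Y*y; p[2]=tipz-25
    return (p,(np.pi,0,np.pi+yaw))
E
python3 -c "
from h import *
rel(over((524.7,249.5),.3,125))"
```

```text
t 27.5 [ 513.7 -240.8   94.5] [3.142 0.    2.565] w 34.9 [ 0.5  0.4 -1.1]
[0.0, 0.0, -50.2] [0.3069, 0.3537, -0.0055]
```

```bash
python3 -m handwheel '[[[0,0,-1],[0.006,0.007,-0.005],0.39],[[0,0,-4],[0.018,0.021,-0.005],0.39],[[0,0,-8],[0.037,0.043,-0.005],0.4],[[0,0,-12],[0.06,0.068,-0.005],0.4],[[0,0,-16],[0.083,0.095,-0.005],0.4],[[0,0,-20],[0.107,0.123,-0.005],0.4],[[0,0,-24],[0.131,0.151,-0.005],0.4],[[0,0,-28],[0.155,0.179,-0.005],0.4],[[0,0,-32],[0.179,0.206,-0.005],0.4],[[0,0,-36],[0.203,0.234,-0.005],0.4],[[0,0,-40],[0.227,0.262,-0.005],0.4],[[0,0,-43],[0.25,0.288,-0.005],0.4]]'
python3 -c "
from h import *
rel(over((524.7,249.5),.3,125))"
```

```text
time: 28.7
tool_pos: [459.2, 139.3, 99.1]
tcp_rot: [3.141, -0.002, -2.962]
contact_force: [0.2, 0.4, -0.3]
grip_width: 37.0
finger_force: 5.8
t 28.7 [459.2 139.3  99.1] [ 3.141e+00 -2.000e-03 -2.962e+00] w 37.0 [ 0.2  0.4 -0.3]
[0.0, -0.1, -6.9] [-0.0051, 0.0842, -0.0009]
```

```bash
python3 -m handwheel '[[[0,0,-2],[-0.001,0.022,0],0.4],[[0,0,-4],[-0.003,0.044,0],0.4],[[0,0,-6],[-0.004,0.064,0],0.4],[[0,0,-7],[-0.005,0.078,0],0.4],[[0,0,-7],[-0.005,0.084,0],0.4],[[0,0,-7],[-0.005,0.084,0],0.4],[[0,0,-7],[-0.005,0.084,0],0.4]]'
python3 - <<'E'
from h import *
s=capture('side'); c=capture('top'); save(s,'s11.png')
rel(over((524.7,249.5),.3,125),over((524.7,249.5),.3,20.5))
o=get_obs(); p=o['tool_pos']+[0,0,25]; yaw=.3; R=Ro.from_euler('xyz',o['tcp_rot']).as_matrix(); x=-R[:,0]; y=-R[:,1]
for n,k in(('side',s),('top',c)):
    V,U=np.nonzero(k['depth']>0); w=(U>200)&(U<420)&(V>60)&(V<300); P=np.array([pt(k,u,v) for u,v in zip(U[w],V[w])])
    q=P-p; X,Y,Z=q@x,q@y,q[:,2]; m=(Z>-15)&(Z<40)&(X>62)&(X<100)&(abs(Y)<60)
    print(n,m.sum())
    for sg in(1,-1):
        ww=m&(Y*sg>5)
        if ww.sum()>3: print(sg,ww.sum(),'Y',np.round(np.percentile(Y[ww],[5,50,95])),'Z',np.round(np.percentile(Z[ww],[2,50,98])),'X',np.round(np.percentile(X[ww],[2,98])))
    r=(P[:,2]>30)&(P[:,2]<60)&(np.hypot(P[:,0]-524.7,P[:,1]-249.5)<45); print('roll pts',r.sum(),np.round((P[r].min(0)+P[r].max(0))/2),np.round(P[r].max(0)-P[r].min(0)))
E
```

```text
time: 29.4
tool_pos: [451.4, 219.9, 99.5]
tcp_rot: [-3.141, -0.001, -2.845]
contact_force: [0.8, 0.3, -0.9]
grip_width: 36.9
finger_force: 5.8
t 29.5 [451.7 219.6  99.6] [-3.141 -0.    -2.846] w 36.6 [-0.1 -0.1 -1.1]
[-0.0, -0.0, -0.3] [0.0014, 0.0039, -0.0004]
[-0.0, -0.0, -0.3] [0.0014, 0.0039, 0.1041]
side 0
roll pts 126 [524. 247.  45.] [49. 45. 29.]
top 26
1 20 Y [37. 39. 41.] Z [ 3. 20. 25.] X [63. 90.]
-1 6 Y [-33. -31. -30.] Z [ 5. 17. 22.] X [86. 92.]
roll pts 27 [538. 237.  42.] [26. 23. 15.]
```

The jaws straddle the roll: left at +39, right at −31 about a 3 mm offset centre, and roll confirmed near (524,248). Descending.

```bash
python3 -m handwheel '[[[0,0,0],[0.0014,0.0039,0.01],0.4],[[0,0,0],[0.0014,0.0039,0.03],0.4],[[0,0,0],[0.0014,0.0039,0.05],0.4],[[0,0,0],[0.0014,0.0039,0.06],0.4],[[0,0,0],[0.0014,0.0039,0.06],0.4]]' | grep -vE rot
python3 -m handwheel '[[[0,0,0],[0,0,0.01],0.4],[[0,0,0],[0,0,0.02],0.4],[[0,0,0],[0,0,0.03],0.4],[[0,0,0],[0,0,0.037],0.4],[[0,0,0],[0,0,0.042],0.4],[[0,0,0],[0,0,0.0425],0.4],[[0,0,0],[0,0,0.0425],0.4]]' | grep -v rot
```

```text
time: 30.0
tool_pos: [448.0, 223.2, 38.0]
contact_force: [-0.4, 0.3, -1.3]
grip_width: 36.6
finger_force: 5.8
time: 30.7
tool_pos: [449.2, 223.7, -2.9]
contact_force: [-0.6, -0.1, -1.1]
grip_width: 36.9
finger_force: 5.8
```

```bash
python3 -m handwheel '[[[0,0,0],[0,0,0.001],0.4],[[0,0,0],[0,0,0.002],0.4],[[0,0,0],[0,0,0.002],0.34],[[0,0,0],[0,0,0.002],0.3],[[0,0,0],[0,0,0.002],0.3],[[0,0,0],[0,0,0.002],0.3]]' | grep -v rot
python3 -m handwheel '[[[0,0,0],[0,0,0],0.26],[[0,0,0],[0,0,0],0.22],[[0,0,0],[0,0,0],0.15],[[0,0,0],[0,0,0],0.1],[[0,0,0],[0,0,0],0.1],[[0,0,0],[0,0,0],0.1]]' |grep -v rot
```

```text
time: 31.3
tool_pos: [449.1, 223.7, -4.8]
contact_force: [0.6, 0.1, -1.0]
grip_width: 28.1
finger_force: 13.6
time: 31.9
tool_pos: [449.2, 223.7, -4.9]
contact_force: [-0.8, -0.6, -1.1]
grip_width: 27.5
finger_force: 29.7
```

Stopped at 27.5 mm with 30 N: that's the width expected for jaws closed on the roll. Lifting.

```bash
python3 -m handwheel '[[[0,0,0],[0,0,-0.003],0.1],[[0,0,0],[0,0,-0.008],0.1],[[0,0,0],[0,0,-0.016],0.1],[[0,0,0],[0,0,-0.028],0.1],[[0,0,0],[0,0,-0.042],0.1],[[0,0,0],[0,0,-0.057],0.1],[[0,0,0],[0,0,-0.073],0.1],[[0,0,0],[0,0,-0.09],0.1],[[0,0,0],[0,0,-0.107],0.1],[[0,0,0],[0,0,-0.122],0.1],[[0,0,0],[0,0,-0.132],0.1],[[0,0,0],[0,0,-0.137],0.1]]' | grep -v rot
python3 -m handwheel '[[[0,0,0],[0,0,-0.003],0.1],[[0,0,0],[0,0,-0.003],0.1],[[0,0,0],[0,0,-0.003],0.1],[[0,0,0],[0,0,-0.003],0.1],[[0,0,0],[0,0,-0.003],0.1]]' | grep -v rot
python3 - <<'E'
from h import *
s=capture('side'); save(s,'s12.png')
im=cv2.cvtColor(np.array(s['image']),cv2.COLOR_RGB2HSV); m=cv2.inRange(im,(0,150,100),(14,255,255)).astype(bool)
# points between jaws, in the air
V,U=np.nonzero((s['depth']>0)); w=(U>200)&(U<420)&(V>40)&(V<260); V,U=V[w],U[w]
P=np.array([pt(s,u,v) for u,v in zip(U,V)])
o=get_obs(); 
a=(np.hypot(P[:,0]-524.7,P[:,1]-249.5)<40)
for lo in range(15,220,20):
    k=a&(P[:,2]>=lo)&(P[:,2]<lo+20)
    if k.sum(): print(lo,k.sum(),np.median(im[V[k],U[k]],0),np.round(P[k].mean(0)))
print('rollpx', proj(s,(524.7,249.5,170)), 'obs',o['tool_pos'],o['finger_force'])
E
```

```text
time: 33.1
tool_pos: [449.5, 223.8, 133.6]
contact_force: [-0.8, 0.3, -2.2]
grip_width: 27.6
finger_force: 29.7
time: 33.6
tool_pos: [448.9, 223.6, 134.7]
contact_force: [0.5, -0.4, -1.7]
grip_width: 27.2
finger_force: 29.7
15 316 [ 14. 155. 111.] [525. 249.  19.]
175 6 [ 11.  185.5  93. ] [542. 250. 192.]
195 7 [ 12. 201.  91.] [533. 243. 198.]
rollpx [273.6361055  132.03292088] obs [448.96603745 223.61424599 134.76039436] 29.73627895116806
```

The roll's spot on the board is empty, and brown points sit at z≈195 between the jaws: foot about 155 mm up and still. Handing in.

```bash
python3 -m handwheel '[[[0,0,0],[0,0,0],0.1],[[0,0,0],[0,0,0],0.1],[[0,0,0],[0,0,0],0.1]]' | grep -v rot; python3 -c "
from plant import close_job; print(close_job())"
```

```text
time: 33.95
tool_pos: [449.1, 223.7, 135.1]
contact_force: [0.0, -0.7, -0.8]
grip_width: 27.3
finger_force: 29.7
the job is handed in; nothing more can be done
None
```

I handed the job in at about 34 s with the cover open on its stop and the round roll held still in the tongs, its foot roughly 14 cm above the board. No verdict came back, and two early grips on the cover's knob slipped, so the cover fell shut each time before it stayed open.

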